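Screw the cap onto the dusting jar

TASK

Close the fingerprint dusting jar that stands in its sprung cradle: set the loose blue cap squarely on the white threaded neck and, pressing lightly, turn it backward (anticlockwise seen from above) until you feel it drop into the thread start, then screw it forward (clockwise) until it is fully home against its stop, and let go. Be gentle: do not push or pull the cradle near the ends of its travel and do not wring the jar round in its rubber grip. Leave the other things on the mat where they are.

Things in the scene. Friction and masses are not known exactly. Their poses are not given: they have to be found in the camera images.
- cap_center (a point): The loose screw cap: blue, round, ribbed, 59 mm across, 27 mm tall, about 60 g, right way up on the mat. The point is its centre, 13.5 mm above its lower edge; z is its axis, up. Four round lugs 3.6 mm thick point inward, 1 mm above the lower edge, at its own +x, +y, -x, -y; bore 53 mm, 43 mm between opposite lugs.
- neck (a point): Point on the axis of the jar's white neck, level with its thread's flat top, z up, about 131 mm above the table at rest; moves with cradle and jar. Thread 50 mm across; a 40 mm pilot stands 6 mm above this point. Four equal starts 90 degrees apart, each a flat-topped thread of 67 degrees, then an open slot of 17, parted by walls. The thread's turn about the axis is unknown; no yaw here shows it.
- on_thread (a point): Where the cap's centre lies when its lugs rest on the flat thread top: on the axis, 12.5 mm above the neck point (14.5 if on the 2 mm ribs that cap the walls; stepping off a rib is a false drop of 2 mm). From here forward (clockwise) turning jams on the ribs; backward (anticlockwise) turning, at most 80 degrees, reaches the slots and drops 8.2 mm.
- in_slot (a point): Where the cap's centre lies when its lugs have dropped into the slots: 4.3 mm above the neck point (a cap set down by chance over the slots goes straight here). Turning on backward meets a wall; turning forward 67 to 76 degrees leads the cap down 6 mm under the thread, with 1.5 mm of play, to a hard stop.
- home (a point): Where the cap's centre lies when screwed fully home: on the axis, 1.7 mm below the neck point. The jar below is 54 mm across; nothing else stands beside the cap here for 30 mm below its lower edge, so there is room for fingertips.
- cradle (a joint): Height of the sprung cradle that carries the jar, in m, 0 at rest, plus is up, stops at -0.012 and +0.012; spring 1 N per mm both ways. More than 9 mm either way is too rough.
- jar (a joint): Twist of the jar in its rubber grip, in rad, 0 at rest, plus is anticlockwise from above; springs back with 3.5 N m per rad. More than 0.17 rad (0.6 N m) either way is wringing it.
- stand: Fixed aluminium base of the cradle, 90 by 90 mm, 12 mm thick, on the mat; origin at the centre of its underside, 3 mm above the table. The black rubber-lined cup above it is 68 mm across and reaches 63 mm above the table.
- wand_mid (a point): Bystander: silver magnetic wand, 155 mm long along its x, 18 mm thick; point at its middle.
- flashlight_mid (a point): Bystander: red polymer flashlight lying along its x, 134 mm long, 38 mm thick at the head; point at its middle.
- weight_a: Bystander: grey ceramic scale weight, 30 mm across, 40 mm tall; origin under its centre.
- weight_b: Bystander: the other grey ceramic scale weight, same size.
- spare_jar: Bystander: closed amber jar, 50 mm across, 70 mm tall; origin under its centre.
- brush: Bystander: fingerprint brush lying along its x.
Things that resemble listed ones, but are neither listed nor needed, are in the scene too. Of the things that look like the part that bears cap_center, take the one that is nearest to the robot's base at the start.

How it is judged:
By the outcome, as a careful person would: the job done as asked, in the order asked, and still so for the second after the job is handed in, with the robot touching nothing.
It also fails if it takes over 67 s, if anything falls off the work surface, if the arm or the gripper's body presses on something with over 40 N, if the wrist force passes 120 N, or if a joint passes its speed limit or range.

ROBOT

A 7-joint arm with a two-finger parallel gripper is mounted at the origin on the work surface. World frame = base frame: x ahead of the robot, y to its left, z up, the work surface at z = 0. Lengths are in mm, angles in rad, forces in N, time in s.
With the tool pointing down it reaches from about 425 to 875 mm from the base axis. Payload 9.9 kg.
Tool frame: the origin (TCP) lies midway between the tips of the shut fingers; the grasp point (between the pads) lies 19 mm behind it; z points along the fingers, x is the direction in which the jaws open and shut, and the axes are right-handed (so a half turn about z gives the same grasp; the last joint's range is limited). The gripper opens to 85 mm and grips with 20 to 120 N. Pads are 22 mm wide; open, the fingers measure 114 mm over their backs; the gripper's body (76 mm by 85 mm) begins 54 mm behind the grasp point. The pads swing forward as they close: fully open they stand 13 mm farther back than shut.
Start: joints at [-1.399, 0.576, 0.025, 1.437, -0.015, 1.129, -0.057], TCP at [170.781, 653.041, 231.289] pointing down, gripper open.
Joint ranges: [-2.76, 2.76], [-0.34, 2.15], [-1.52, 1.57], [0.19, 2.46], [-1.09, 4.23], [0.17, 1.99], [-2.82, 2.82]. Speed limits (rad/s): [2.22, 2.22, 3.01, 3.01, 3.14, 3.14, 3.14].

INTERFACE

Orientations are given as [roll, pitch, yaw] about the fixed x, y, z axes, in that order (R = Rz(yaw) Ry(pitch) Rx(roll)).
In Python, from plant import sensors, vision, robot gives the robot as it stands.
- The arm moves only by the tool servo_tool, never from a script. Its argument "series" is a list of rows, each a list of 7 numbers: the finger opening in m, from 0 to 0.0854, then the shift along the tool's x, y, z in m, then the turn, a rotation vector about the tool's x, y, z in rad. In form: [[jaw, tx, ty, tz, rx, ry, rz], ...]. A call has 1 to 20 rows; each row shifts and turns the commanded pose from where the row before left it, along the tool's axes as they then stand; what a row does not reach is not made up. A row lasts 1/12 s, in which the tool goes at most 41.7 mm and 7.16 degrees, less where a joint would pass 70% of its speed; a pose out of reach is approached as far as the arm can. A call is refused whole if a number of a shift passes 0.0417 or a number of a turn 0.125, either way. A call with a gripper value outside its range is refused whole. The fingers move at their own pace and stop on an object; "force" is the grip in N (left out, the last holds). Time passes only in rows, so rows that do not move let the fingers close. It gives the time, the measured TCP pose, the force and the opening at its end, in the units of the state.
- sensors.state(): the state, without advancing time (a new reading comes with each control period).
- vision.camera(name): name is "scene" or "top" or "wrist"; returns the picture (420x560x3 uint8, red, green, blue); there is no depth.
- vision.camera_model(name): a dict with "fx", "fy", "cx", "cy" (pixels), "rvec" (rotation vector, rad) and "tvec" (3), from world to camera coordinates, as OpenCV has them. Camera axes: x right, y down, z forward; pixel columns grow to the right and rows downward; lengths in mm; the calibration is good to about 2 mm. A picture is of the moment at which its call begins: read the wrist's pose just before it. camera_model takes no time and is no camera call; for the wrist camera it gives the pose at the moment of the call.
- robot.close_job(): hands the job in, once; it reports no verdict.
The state is a dict: "time_s": time; "joint_positions": joint angles; "dq": joint speeds; "joint_torque": joint torques, N m; "ee_pos": TCP position; "eef_rot": TCP orientation; "wrist_force": force on the tool from outside, world axes, zero at the start; "ft_torque": the same for the moment, N m; "opening": finger opening in mm.
Only numpy, scipy, OpenCV 4.12 (cv2) and the standard library are available. Lean on these libraries where they do the work, as an engineer would, in place of code of your own. Each camera call takes 0.05 s, during which the arm holds its last target. There are 200 camera calls.

## Working session

There is one attempt and no reset: what is moved stays moved. The work goes in short steps, Python scripts to look and compute and a tool call to move; the robot and the scene stay as the last step left them, time stands still between calls to the robot, and variables do not carry over. Pictures are saved under pics/ and viewed, on a budget of 10 in all, crops included, one or two more only if the job needs it, and the job is handed in when it is done.

Besides the shell and the picture viewer there is one more tool, called after "Call:" by a JSON object that holds its "op" and its "data", one argument or row to a line. servo_tool: Moves the arm, as the interface text tells. Its arguments: {"type":"object","properties":{"series":{"type":"array","items":{"type":"array","items":{"type":"number"}}},"force":{"type":"number"}},"required":["series"]}

```bash
ls; mkdir -p pics
python3 - <<'E'
from plant import sensors, vision, robot
import cv2, numpy as np
s=sensors.state(); print(s)
a=vision.camera("scene"); b=vision.camera("top")
np.save("scene.npy",a); np.save("top.npy",b)
cv2.imwrite("pics/scene.png",a[:,:,::-1]); cv2.imwrite("pics/top.png",b[:,:,::-1])
for n in ("scene","top","wrist"): print(n,vision.camera_model(n))
E
```

```text
pics
{'time_s': 0.0, 'joint_positions': array([-1.39880676,  0.57652635,  0.02487322,  1.43790698, -0.01500302,
        1.12897426, -0.05650349]), 'dq': array([-1.65585304e-04, -4.38627547e-04, -5.33154128e-04,  4.28397073e-04,
       -1.09937540e-03, -7.95861666e-05,  3.36032563e-04]), 'joint_torque': array([ 2.72800717e-04, -7.65761733e+01,  2.25124776e+00, -2.85948622e+01,
        1.55085814e-02,  1.31481048e-02,  1.96089127e-05]), 'ee_pos': array([170.67867196, 652.60671413, 230.44753794]), 'eef_rot': array([3.14149460e+00, 1.62695960e-03, 1.31501157e+00]), 'wrist_force': array([ 0.01076818,  0.75504546, -0.46230567]), 'ft_torque': array([-0.00921652,  0.00949832, -0.04958001]), 'opening': 85.68241488574394}
scene {'fx': 528.0646970864409, 'fy': 528.0646970864409, 'cx': 281.7586569825461, 'cy': 199.8210869501545, 'rvec': array([ 1.94533755,  1.2745368 , -0.58358914]), 'tvec': array([-230.21018659, -233.551248  , 1426.36848438])}
top {'fx': 516.5500002533706, 'fy': 516.5500002533706, 'cx': 281.56588478763314, 'cy': 204.04839985383765, 'rvec': array([ 2.11264835, -2.13946824,  0.15873631]), 'tvec': array([  24.32979287,  577.1170888 , 1143.63279024])}
wrist {'fx': 376.7457095762903, 'fy': 376.7457095762903, 'cx': 277.82530124192766, 'cy': 211.35121800493755, 'rvec': array([-2.30909511, -1.78343543, -0.23920425]), 'tvec': array([-673.3928349 ,  -36.40822725,  380.31022952])}
```

View pics/scene.png

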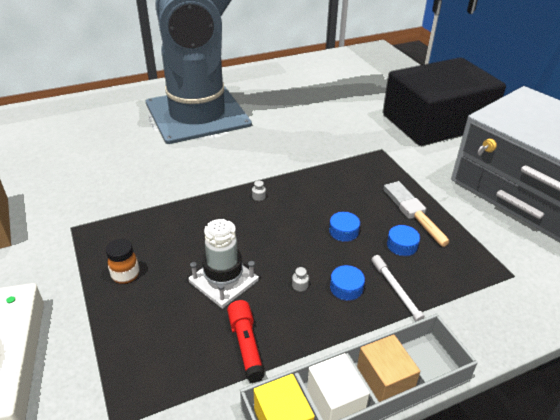

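View pics/top.png

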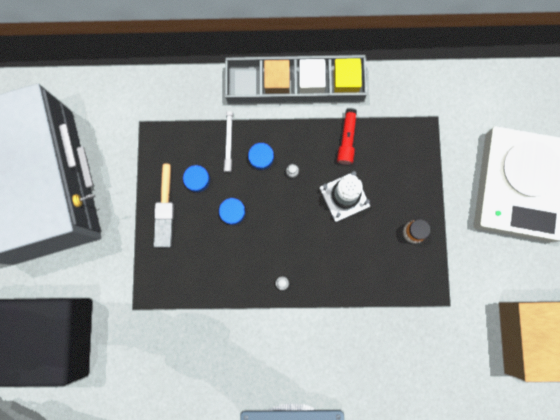

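Three blue caps are visible. In the top view they are at (232,211), (196,178) and (261,155); in the scene view at (345,226), (404,240) and (348,283). The jar is at top (348,189) and scene (221,235). The base is near top (290,420), so (232,211) looks nearest. I'll measure to check.

```bash
cat > h.py <<'E'
import numpy as np, cv2
from plant import sensors, vision, robot
def P(m):
    K=np.array([[m['fx'],0,m['cx']],[0,m['fy'],m['cy']],[0,0,1]]); R=cv2.Rodrigues(np.array(m['rvec']))[0]
    return K,R,np.array(m['tvec'])
def ray(m,uv):
    K,R,t=P(m); d=R.T@np.linalg.solve(K,[uv[0],uv[1],1]); return -R.T@t,d/np.linalg.norm(d)
def onplane(m,uv,z):
    o,d=ray(m,uv); return o+d*(z-o[2])/d[2]
def tri(m1,a,m2,b):
    o1,d1=ray(m1,a);o2,d2=ray(m2,b)
    s=np.linalg.lstsq(np.c_[d1,-d2],o2-o1,rcond=None)[0]
    p,q=o1+s[0]*d1,o2+s[1]*d2; return (p+q)/2,np.linalg.norm(p-q)
def proj(m,p):
    K,R,t=P(m); q=K@(R@np.array(p,float)+t); return q[:2]/q[2]
def blobs(mask,amin=100):
    n,l,s,c=cv2.connectedComponentsWithStats(mask.astype(np.uint8)*255)
    return [(c[i].round(1),s[i]) for i in range(1,n) if s[i][4]>=amin]
def blue(im):
    h=cv2.cvtColor(im,cv2.COLOR_RGB2HSV); return (h[...,0]>100)&(h[...,0]<125)&(h[...,1]>170)&(h[...,2]>60)
E
python3 - <<'E'
from h import *
S=np.load("scene.npy");T=np.load("top.npy");ms=vision.camera_model("scene");mt=vision.camera_model("top")
bs=[b for b in blobs(blue(S)) if b[0][1]>200]; bt=[b for b in blobs(blue(T)) if 100<b[0][1]<250]
for c,s in bt:
    p=onplane(mt,c,25); print("top",c,s,p.round(1),"r",np.hypot(*p[:2]).round(1))
    for c2,s2 in bs:
        q,g=tri(mt,c,ms,c2)
        if g<15: print("   scene",c2,s2,q.round(1),g.round(1))
# neck
for n,I,m,r in(("top",T,mt,(330,170,375,215)),("scene",S,ms,(190,210,260,250))):
    x0,y0,x1,y1=r; c=I[y0:y1,x0:x1]; cv2.imwrite(f"pics/z{n}.png",cv2.resize(c,None,fx=6,fy=6,interpolation=cv2.INTER_CUBIC)[:,:,::-1])
a=cv2.resize(T[160:240,215:385],None,fx=4.4,fy=4.4,interpolation=cv2.INTER_CUBIC)
b=cv2.resize(S[200:285,180:370],None,fx=3.94,fy=3.94,interpolation=cv2.INTER_CUBIC)[:240]
a=a[:,:748];b=b[:,:748];cv2.imwrite("pics/zoom.png",np.vstack([a,b])[:,:,::-1]);print(a.shape,b.shape)
E
```

```text
top [260.5 155.5] [248 143  26  26 520] [699.9  66.6  25. ] r 703.0
   scene [344.1 225.9] [330 212  30  29 732] [673.2  62.6 129. ] 4.6
   scene [346.8 282.1] [330 265  35  35 968] [702.   66.8  16.5] 0.6
top [195.8 178.1] [183 166  27  26 528] [646.9 221.   25. ] r 683.6
   scene [403.  239.7] [387 225  33  31 797] [648.8 222.5  16.3] 0.3
top [231.5 210.9] [219 198  26  26 532] [566.7 135.4  25. ] r 582.6
   scene [344.1 225.9] [330 212  30  29 732] [568.  136.3  15.8] 0.5
   scene [346.8 282.1] [330 265  35  35 968] [ 590.   150.5 -134.7] 7.5
(352, 748, 3) (240, 748, 3)
```

View pics/zoom.png

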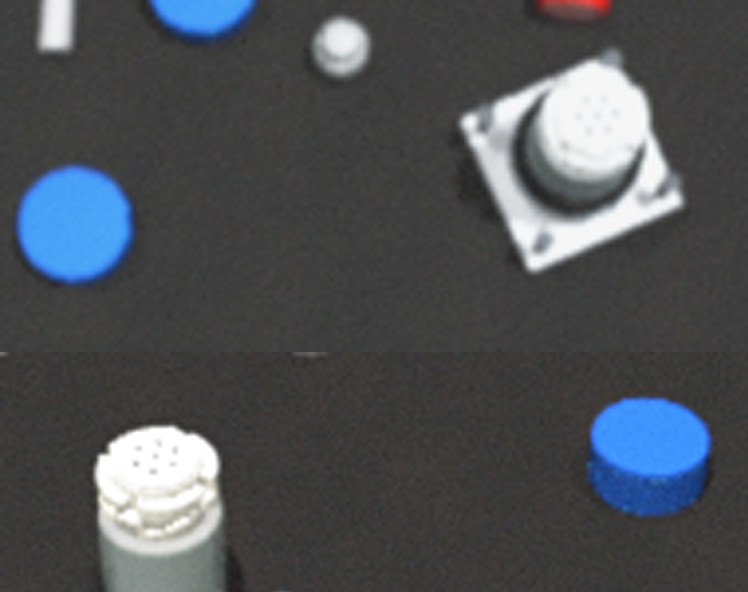

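Cap (232,211) in top and (344,226) in scene is at (567,135), r = 583. The others are at 684 and 703, so this is the one to take, and the crop shows a plain ribbed 59 mm cap. The neck's pilot holes are at top ≈ (350.5,186.6) and scene ≈ (219.8,226.9). Next I'll triangulate the neck and plan the look.

Run:
```python
from h import *
from scipy.spatial.transform import Rotation as Ro
ms=vision.camera_model("scene");mt=vision.camera_model("top")
print("pilot top",tri(mt,(350.5,186.6),ms,(219.8,226.9)))
m=vision.camera_model("wrist");s=sensors.state()
R=Ro.from_euler('xyz',s['eef_rot']).as_matrix();K,Rc,t=P(m)
print("cam in tool",R.T@(-Rc.T@t-s['ee_pos']),"cam axes in tool\n",(Rc@R).round(3))
print("move in tool:",R.T@(np.array([567,135.5,230])-s['ee_pos']),"rz",s['eef_rot'][2])
```

```text
pilot top (array([ 599.2811982 , -131.55611858,  133.81914869]), np.float64(2.687750353433948))
cam in tool [  -0.65483644  -66.07074928 -144.39512191] cam axes in tool
 [[ 1.     0.     0.001]
 [ 0.     0.964 -0.266]
 [-0.001  0.266  0.964]]
move in tool: [-400.09020386  514.27438888    1.13717509] rz 1.3150699511406736
```

Call:
{"op": "servo_tool", "data": {
  "series": [
    [0.085, -0.02, 0.0257, 0, 0, 0, 0],
    [0.085, -0.02, 0.0257, 0, 0, 0, 0],
    [0.085, -0.02, 0.0257, 0, 0, 0, 0],
    [0.085, -0.02, 0.0257, 0, 0, 0, 0],
    [0.085, -0.02, 0.0257, 0, 0, 0, 0],
    [0.085, -0.02, 0.0257, 0, 0, 0, 0],
    [0.085, -0.02, 0.0257, 0, 0, 0, 0],
    [0.085, -0.02, 0.0257, 0, 0, 0, 0],
    [0.085, -0.02, 0.0257, 0, 0, 0, 0],
    [0.085, -0.02, 0.0257, 0, 0, 0, 0],
    [0.085, -0.02, 0.0257, 0, 0, 0, 0],
    [0.085, -0.02, 0.0257, 0, 0, 0, 0],
    [0.085, -0.02, 0.0257, 0, 0, 0, 0],
    [0.085, -0.02, 0.0257, 0, 0, 0, 0],
    [0.085, -0.02, 0.0257, 0, 0, 0, 0],
    [0.085, -0.02, 0.0257, 0, 0, 0, 0],
    [0.085, -0.02, 0.0257, 0, 0, 0, 0],
    [0.085, -0.02, 0.0257, 0, 0, 0, 0],
    [0.085, -0.02, 0.0257, 0, 0, 0, 0],
    [0.085, -0.02, 0.0257, 0, 0, 0, 0]
  ],
  "force": 30
}}

```text
time_s: 1.77
ee_pos: [567.4, 134.5, 231.1]
eef_rot: [-3.141, 0.0, 1.315]
wrist_force: [0.6, -0.4, -0.6]
opening: 85.1
```

Call:
{"op": "servo_tool", "data": {
  "series": [
    [0.085, 0, 0, 0.035, 0, 0, 0],
    [0.085, 0, 0, 0.035, 0, 0, 0],
    [0.085, 0, 0, 0.02, 0, 0, 0],
    [0.085, 0, 0, 0, 0, 0, 0],
    [0.085, 0, 0, 0, 0, 0, 0]
  ]
}}

```text
time_s: 2.18
ee_pos: [566.2, 135.8, 140.7]
eef_rot: [-3.139, 0.001, 1.315]
wrist_force: [0.3, 1.0, 0.1]
opening: 85.3
```

```bash
cat >> h.py <<'E'
from scipy.spatial.transform import Rotation as Ro
def totool(s,p):
    R=Ro.from_euler('xyz',s['eef_rot']).as_matrix(); return R.T@(np.array(p)-s['ee_pos'])
def hull(mask):
    c=max(cv2.findContours(mask.astype(np.uint8),cv2.RETR_EXTERNAL,cv2.CHAIN_APPROX_NONE)[0],key=cv2.contourArea); return c
def show(s): print({k:np.round(s[k],3).tolist() for k in ('time_s','ee_pos','eef_rot','wrist_force','ft_torque','opening')})
E
python3 - <<'E'
from h import *
s=sensors.state();show(s);m=vision.camera_model("wrist");I=vision.camera("wrist")
cv2.imwrite("pics/w1.png",I[:,:,::-1])
h=cv2.cvtColor(I,cv2.COLOR_RGB2HSV);b=blue(I)
v=h[...,2]
for thr in(0,170,190,210):
    k=b&(v>thr)
    if k.sum()<200: continue
    e=cv2.fitEllipse(hull(k)); p=onplane(m,e[0],30); print(thr,e,p,totool(s,p))
E
```

```text
{'time_s': 2.183, 'ee_pos': [566.242, 135.815, 140.66], 'eef_rot': [-3.139, 0.001, 1.315], 'wrist_force': [0.308, 1.019, 0.065], 'ft_torque': [0.011, 0.013, 0.007], 'opening': 85.295}
0 ((237.26266479492188, 363.00994873046875), (51.90850067138672, 79.30594635009766), 82.07199096679688) [681.92976604  71.48726946  30.        ] [-32.80314921 128.43968011 110.42896028]
170 ((281.0915832519531, 187.0215606689453), (36.9838981628418, 88.85845184326172), 100.04743957519531) [553.66204243 140.46333158  30.        ] [  1.46756872 -13.10804161 110.68671116]
190 ((280.6721496582031, 187.3583984375), (36.701297760009766, 87.18083190917969), 100.28114318847656) [553.81818668 140.12381345  30.        ] [  1.17861711 -12.87105946 110.6866033 ]
210 ((280.4748840332031, 187.84231567382812), (35.88581848144531, 85.5541000366211), 100.2422103881836) [554.1133468  139.90653027  30.        ] [  1.04310153 -12.53052061 110.68605736]
```

View pics/w1.png

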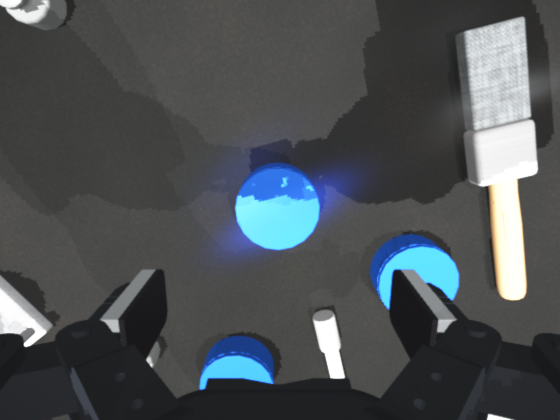

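The wrist view shows the cap at (278,207), about 84 px across, with its upper half in the gripper's shadow. The distractor caps are at the lower right and bottom. I'll fit the whole disc with a shadow-tolerant mask.

```bash
cat >> h.py <<'E'
def capfit(I,near,zt,s,m):
    h=cv2.cvtColor(I,cv2.COLOR_RGB2HSV).astype(int); k=(h[...,0]>95)&(h[...,0]<125)&(h[...,1]>120)&(h[...,2]>120)
    k=cv2.morphologyEx(k.astype(np.uint8),cv2.MORPH_OPEN,np.ones((5,5)))
    k=cv2.morphologyEx(k,cv2.MORPH_CLOSE,np.ones((9,9)))
    n,l,st,c=cv2.connectedComponentsWithStats(k); i=1+np.argmin(np.hypot(*(c[1:]-near).T)+1e4*(st[1:,4]<500))
    e=cv2.fitEllipse(cv2.convexHull(hull(l==i))); p=onplane(m,e[0],zt); return e,p,totool(s,p)
E
python3 - <<'E'
from h import *
I=cv2.imread("pics/w1.png")[:,:,::-1].copy(); s=sensors.state();m=vision.camera_model("wrist")
e,p,t=capfit(I,(278,207),30,s,m); print(e,p,t); print("expected px for (567.5,136,30)",proj(m,(567.5,136,30)))
mm=onplane(m,(e[0][0]+e[1][1]/2,e[0][1]),30)-p; print("radius",np.linalg.norm(mm))
E
```

```text
((293.2804260253906, 188.74057006835938), (52.62381362915039, 106.63553619384766), 92.90603637695312) [558.48959216 148.66978747  30.        ] [  9.95914798 -11.6571056  111.99655017]
expected px for (567.5,136,30) [278.89746321 205.36119515]
radius 37.01963659136145
```

Cap disc edges by eye are 235.5 to 319.5 across and 165 to 249 down, so its centre is (277.5,207). The prediction for (567.5,136,30) is (279,205), so they agree within about 1.5 mm. The TCP is over it. I'll squeeze once here to centre it, open, turn 90° and grip.

Call:
{"op": "servo_tool", "data": {
  "series": [
    [0.085, 0, 0, 0.034, 0, 0, 0],
    [0.085, 0, 0, 0.034, 0, 0, 0],
    [0.085, 0, 0, 0.034, 0, 0, 0],
    [0.085, 0, 0, 0.02, 0, 0, 0],
    [0.085, 0, 0, 0.012, 0, 0, 0],
    [0.085, 0, 0, 0, 0, 0, 0],
    [0.05, 0, 0, 0, 0, 0, 0],
    [0.05, 0, 0, 0, 0, 0, 0],
    [0.05, 0, 0, 0, 0, 0, 0],
    [0.05, 0, 0, 0, 0, 0, 0],
    [0.05, 0, 0, 0, 0, 0, 0],
    [0.05, 0, 0, 0, 0, 0, 0]
  ],
  "force": 20
}}

```text
time_s: 3.23
ee_pos: [568.3, 136.4, 9.5]
eef_rot: [3.138, -0.002, 1.315]
wrist_force: [-0.5, 0.2, 5.8]
opening: 58.6
```

Call:
{"op": "servo_tool", "data": {
  "series": [
    [0.085, 0, 0, 0, 0, 0, 0],
    [0.085, 0, 0, 0, 0, 0, 0],
    [0.085, 0, 0, 0, 0, 0, 0],
    [0.085, 0, 0, 0, 0, 0, 0],
    [0.085, 0, 0, 0, 0, 0, 0],
    [0.085, 0, 0, 0, 0, 0, 0.112],
    [0.085, 0, 0, 0, 0, 0, 0.112],
    [0.085, 0, 0, 0, 0, 0, 0.112],
    [0.085, 0, 0, 0, 0, 0, 0.112],
    [0.085, 0, 0, 0, 0, 0, 0.112],
    [0.085, 0, 0, 0, 0, 0, 0.112],
    [0.085, 0, 0, 0, 0, 0, 0.112],
    [0.085, 0, 0, 0, 0, 0, 0.112],
    [0.085, 0, 0, 0, 0, 0, 0.112],
    [0.085, 0, 0, 0, 0, 0, 0.112],
    [0.085, 0, 0, 0, 0, 0, 0.112],
    [0.085, 0, 0, 0, 0, 0, 0.112],
    [0.085, 0, 0, 0, 0, 0, 0.112],
    [0.085, 0, 0, 0, 0, 0, 0.112],
    [0.085, 0, 0, 0, 0, 0, 0]
  ]
}}

```text
time_s: 4.9
ee_pos: [566.7, 136.3, 7.0]
eef_rot: [3.141, 0.0, -0.258]
wrist_force: [-0.2, 1.1, 0.1]
opening: 85.2
```

Call:
{"op": "servo_tool", "data": {
  "series": [
    [0.085, 0, 0, 0, 0, 0, 0],
    [0.085, 0, 0, 0, 0, 0, 0],
    [0.085, 0, 0, 0, 0, 0, 0]
  ]
}}

```text
time_s: 5.15
ee_pos: [566.9, 135.9, 7.3]
eef_rot: [-3.141, 0.0, -0.25]
wrist_force: [-0.3, -0.8, -0.0]
opening: 85.0
```

Call:
{"op": "servo_tool", "data": {
  "series": [
    [0.05, 0, 0, 0, 0, 0, 0],
    [0.05, 0, 0, 0, 0, 0, 0],
    [0.05, 0, 0, 0, 0, 0, 0],
    [0.05, 0, 0, 0, 0, 0, 0],
    [0.05, 0, 0, 0, 0, 0, 0],
    [0.05, 0, 0, 0, 0, 0, 0],
    [0.085, 0, 0, 0, 0, 0, 0],
    [0.085, 0, 0, 0, 0, 0, 0],
    [0.085, 0, 0, 0, 0, 0, 0],
    [0.085, 0, 0, 0, 0, 0, 0],
    [0.085, 0, 0, 0, 0, 0, 0],
    [0.085, 0, 0, -0.02, 0, 0, 0],
    [0.085, 0, 0, -0.04, 0, 0, 0],
    [0.085, 0, 0, -0.04, 0, 0, 0],
    [0.085, 0, 0, -0.033, 0, 0, 0],
    [0.085, 0, 0, 0, 0, 0, 0],
    [0.085, 0, 0, 0, 0, 0, 0],
    [0.085, 0, 0, 0, 0, 0, 0]
  ]
}}

```text
time_s: 6.65
ee_pos: [566.4, 136.4, 140.0]
eef_rot: [-3.141, 0.001, -0.253]
wrist_force: [-0.2, 0.1, -0.4]
opening: 84.5
```

Run:
```python
from h import *
s=sensors.state();show(s);I=vision.camera("wrist");np.save("w2.npy",I);s2=sensors.state();show(s2)
c=I[130:290,180:380];cv2.imwrite("pics/w2.png",cv2.resize(c,None,fx=3,fy=3,interpolation=cv2.INTER_CUBIC)[:,:,::-1])
for y in (170,190,205,220): print(y,I[y,225:335:6].tolist())
```

```text
{'time_s': 6.65, 'ee_pos': [566.435, 136.37, 139.967], 'eef_rot': [-3.141, 0.001, -0.253], 'wrist_force': [-0.185, 0.109, -0.436], 'ft_torque': [0.012, -0.039, -0.097], 'opening': 84.491}
{'time_s': 6.7, 'ee_pos': [566.058, 136.213, 139.332], 'eef_rot': [3.141, 0.002, -0.253], 'wrist_force': [-0.081, 0.276, -0.21], 'ft_torque': [0.029, 0.034, 0.061], 'opening': 84.859}
170 [[79, 85, 122], [77, 85, 128], [79, 86, 134], [53, 64, 122], [52, 63, 120], [37, 82, 188], [124, 236, 255], [147, 247, 255], [149, 247, 255], [152, 248, 255], [153, 248, 255], [153, 248, 255], [79, 175, 254], [33, 73, 164], [74, 80, 115], [82, 89, 130], [84, 92, 140], [83, 93, 147], [85, 96, 151]]
190 [[76, 81, 110], [79, 83, 112], [46, 52, 90], [127, 239, 255], [138, 245, 255], [141, 246, 255], [144, 247, 255], [148, 247, 255], [149, 248, 255], [151, 248, 255], [153, 248, 255], [154, 248, 255], [154, 248, 255], [154, 247, 255], [153, 246, 255], [149, 244, 255], [85, 117, 232], [85, 114, 226], [83, 108, 210]]
205 [[79, 81, 95], [77, 79, 97], [89, 189, 255], [125, 235, 255], [128, 236, 255], [131, 237, 255], [134, 238, 255], [137, 240, 255], [139, 241, 255], [142, 241, 255], [144, 242, 255], [143, 242, 255], [143, 241, 255], [144, 241, 255], [145, 241, 255], [145, 242, 255], [86, 144, 250], [80, 101, 195], [77, 91, 166]]
220 [[79, 82, 103], [78, 82, 119], [76, 84, 138], [120, 232, 255], [123, 233, 255], [126, 234, 255], [129, 236, 255], [132, 237, 255], [134, 238, 255], [137, 239, 255], [139, 240, 255], [142, 241, 255], [144, 242, 255], [145, 243, 255], [146, 243, 255], [149, 244, 255], [76, 85, 136], [74, 80, 113], [73, 77, 95]]
```

View pics/w2.png

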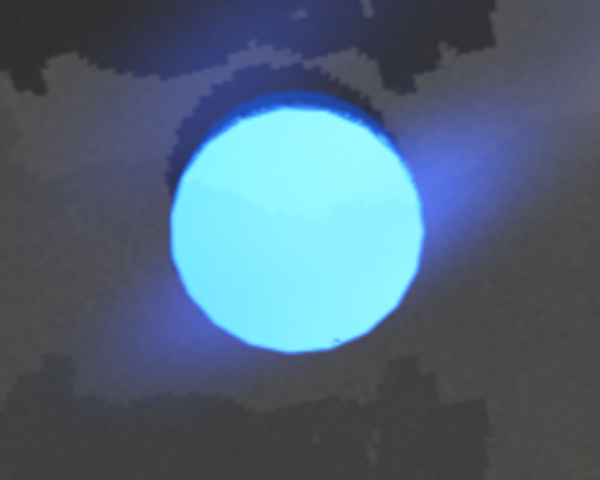

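The cap's top disc is clear: crop (170–424, 107–352), which is px ≈ (279,206.5). The G>200 mask isolates it. Next I'll take the same relative view of the neck.

Call:
{"op": "servo_tool", "data": {
  "series": [
    [0.085, 0.0099, 0.0251, -0.0107, 0, 0, 0],
    [0.085, 0.0099, 0.0251, -0.0107, 0, 0, 0],
    [0.085, 0.0099, 0.0251, -0.0107, 0, 0, 0],
    [0.085, 0.0099, 0.0251, -0.0107, 0, 0, 0],
    [0.085, 0.0099, 0.0251, -0.0107, 0, 0, 0],
    [0.085, 0.0099, 0.0251, -0.0107, 0, 0, 0],
    [0.085, 0.0099, 0.0251, -0.0107, 0, 0, 0],
    [0.085, 0.0099, 0.0251, -0.0107, 0, 0, 0],
    [0.085, 0.0099, 0.0251, -0.0107, 0, 0, 0],
    [0.085, 0.0099, 0.0251, -0.0107, 0, 0, 0],
    [0.085, 0, 0, 0, 0, 0, 0],
    [0.085, 0, 0, 0, 0, 0, 0],
    [0.085, 0, 0, 0, 0, 0, 0]
  ]
}}

```text
time_s: 7.78
ee_pos: [599.4, -131.1, 245.7]
eef_rot: [-3.141, 0.003, -0.253]
wrist_force: [-0.5, 0.3, 0.1]
opening: 85.0
```

Run:
```python
from h import *
J=np.load("w2.npy");print("cap ell",cv2.fitEllipse(hull((J[...,1]>200)&(J[...,0]<190))))
ps=[]
for i in range(3):
    ps.append(sensors.state()['ee_pos']);I=vision.camera("wrist")
show(sensors.state());print(np.array(ps).round(2))
np.save("w3.npy",I)
c=I[120:300,180:380];cv2.imwrite("pics/w3.png",cv2.resize(c,None,fx=3.3,fy=3.3,interpolation=cv2.INTER_CUBIC)[:,:,::-1])
```

```text
cap ell ((369.9065246582031, 47.866092681884766), (90.49251556396484, 99.46822357177734), 20.013423919677734)
{'time_s': 7.933, 'ee_pos': [599.684, -130.203, 246.215], 'eef_rot': [-3.141, 0.002, -0.251], 'wrist_force': [0.512, 0.149, 0.737], 'ft_torque': [-0.007, 0.015, 0.038], 'opening': 85.024}
[[ 599.4  -131.08  245.75]
 [ 599.5  -130.39  245.79]
 [ 599.61 -130.16  245.96]]
```

View pics/w3.png

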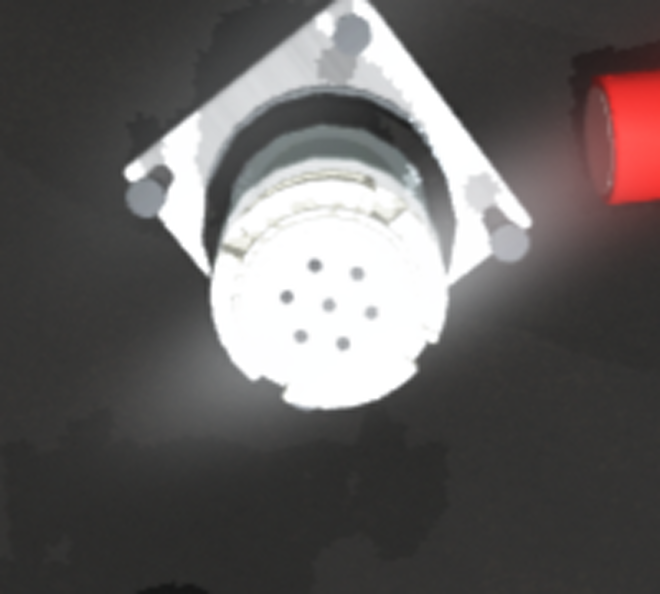

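The pilot's hole ring is centred at crop (329,304.5), px (279.7,212.3), against the centred cap at (279,206.5). So the neck lies about (+0.5,+4.1) mm in tool x, y from the TCP. I'll correct for that and look from 40 mm lower, to check pilot height and alignment.

Call:
{"op": "servo_tool", "data": {
  "series": [
    [0.085, 0.0005, 0.0041, 0.02, 0, 0, 0],
    [0.085, 0, 0, 0.02, 0, 0, 0],
    [0.085, 0, 0, 0, 0, 0, 0],
    [0.085, 0, 0, 0, 0, 0, 0],
    [0.085, 0, 0, 0, 0, 0, 0]
  ]
}}

```text
time_s: 8.35
ee_pos: [599.7, -135.4, 208.0]
eef_rot: [3.142, -0.0, -0.252]
wrist_force: [0.8, 0.6, 0.0]
opening: 85.1
```

Run:
```python
from h import *
ps=[];ms=[]
for i in range(4):
    s=sensors.state();ps.append(s['ee_pos']);m=vision.camera_model("wrist");ms.append(m);I=vision.camera("wrist")
np.save("w4.npy",I);show(s);print(np.array(ps).round(2));print(proj(ms[0],(599,-134.6,137)),proj(ms[3],(599,-134.6,137)))
def holes(I,c,r=22):
    g=cv2.cvtColor(I,cv2.COLOR_RGB2GRAY);y,x=np.mgrid[:420,:560];k=(g<225)&(np.hypot(x-c[0],y-c[1])<r)
    return [(b[0].tolist(),b[1][4]) for b in blobs(k,3)]
print(holes(np.load("w3.npy"),(279.7,212.4),20)); print(holes(I,(279,190),60))
c=I[120:300,180:380];cv2.imwrite("pics/w4.png",cv2.resize(c,None,fx=3.3,fy=3.3,interpolation=cv2.INTER_CUBIC)[:,:,::-1])
```

```text
{'time_s': 8.5, 'ee_pos': [599.867, -135.895, 208.385], 'eef_rot': [-3.141, -0.002, -0.253], 'wrist_force': [-0.304, 0.206, -0.118], 'ft_torque': [0.044, 0.016, 0.001], 'opening': 84.909}
[[ 599.69 -135.42  207.98]
 [ 599.89 -135.7   208.33]
 [ 599.9  -135.86  208.41]
 [ 599.87 -135.89  208.39]]
[274.34846843 221.69651797] [273.76459921 220.95668394]
[([274.8, 199.9], np.int32(17)), ([287.7, 202.5], np.int32(14)), ([266.3, 209.5], np.int32(14)), ([279.2, 211.8], np.int32(13)), ([292.0, 214.2], np.int32(10)), ([270.7, 221.5], np.int32(14)), ([283.5, 223.7], np.int32(14))]
[([267.5, 166.4], np.int32(3905)), ([324.0, 156.7], np.int32(243)), ([221.9, 177.0], np.int32(31)), ([325.8, 209.1], np.int32(733)), ([301.3, 181.7], np.int32(3)), ([267.4, 187.2], np.int32(35)), ([296.2, 188.2], np.int32(37)), ([285.6, 186.4], np.int32(5)), ([271.0, 206.0], np.int32(21)), ([286.2, 208.8], np.int32(19)), ([261.0, 217.0], np.int32(21)), ([276.0, 220.0], np.int32(21)), ([291.0, 223.0], np.int32(21)), ([266.0, 231.0], np.int32(21)), ([281.0, 233.9], np.int32(22))]
```

View pics/w4.png

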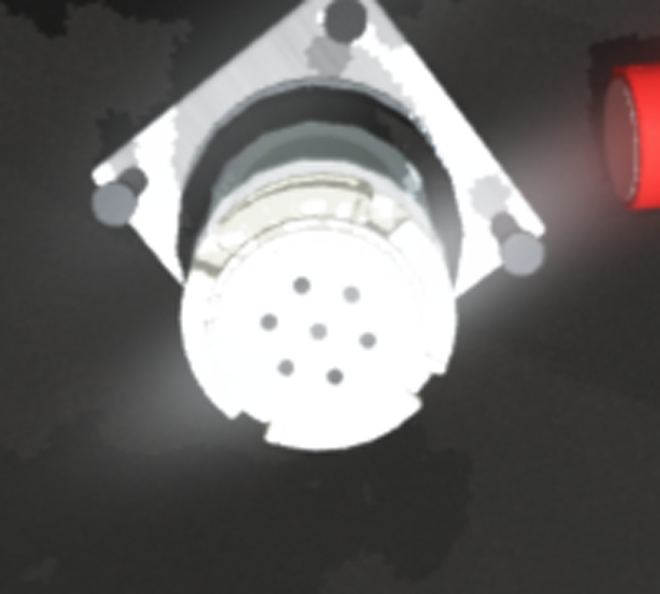

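```bash
cat >> h.py <<'E'
def wmodel(pos,yaw):
    # wrist camera model from a TCP pose, tool pointing down
    m=dict(vision.camera_model("wrist")); s=sensors.state()
    R0=Ro.from_euler('xyz',s['eef_rot']).as_matrix();_,Rc,t=P(m)
    o=np.array([-0.65,-66.07,-144.4]); A=np.array([[1,0,.001],[0,.964,-.266],[-.001,.266,.964]])
    R=Ro.from_euler('xyz',[np.pi,0,yaw]).as_matrix(); Rw=A@R.T
    m['rvec']=cv2.Rodrigues(Rw)[0].ravel(); m['tvec']=-Rw@(np.array(pos)+R@o); return m
E
python3 - <<'E'
from h import *
I=np.load("w3.npy")
a=wmodel((599.6,-130.2,246.0),-.252);b=wmodel((599.87,-135.87,208.4),-.252);c=wmodel((566.2,136.3,139.6),-.253)
print("tri neck",tri(a,(279.2,211.8),b,(276,220)))
for z in(134,137): print(z,"w3",onplane(a,(279.2,211.8),z),"w4",onplane(b,(276,220),z))
print("cap",onplane(c,(279,206.5),30))
E
```

```text
tri neck (array([ 599.07206744, -131.8538407 ,  145.31702247]), np.float64(0.28406601503022627))
134 w3 [ 598.43497679 -134.98469064  134.        ] w4 [ 598.04202555 -135.04811989  134.        ]
137 w3 [ 598.63429988 -134.17724115  137.        ] w4 [ 598.2846924  -134.17878011  137.        ]
cap [566.04408489 135.89385844  30.        ]
```

The pilot's holes are centred at crop (318,331), px (276,220). Both wrist views put the neck at (598.5,−134.2) for z = 137, and the cap bias is about 0.4 mm. So the target TCP is ≈ (598.6,−133.9). Back to the cap.

Call:
{"op": "servo_tool", "data": {
  "series": [
    [0.085, -0.01005, -0.02552, 0, 0, 0, 0],
    [0.085, -0.01005, -0.02552, 0, 0, 0, 0],
    [0.085, -0.01005, -0.02552, 0, 0, 0, 0],
    [0.085, -0.01005, -0.02552, 0.005, 0, 0, 0],
    [0.085, -0.01005, -0.02552, 0.01, 0, 0, 0],
    [0.085, -0.01005, -0.02552, 0.01, 0, 0, 0],
    [0.085, -0.01005, -0.02552, 0.01, 0, 0, 0],
    [0.085, -0.01005, -0.02552, 0.015, 0, 0, 0],
    [0.085, -0.01005, -0.02552, 0.02, 0, 0, 0],
    [0.085, -0.01005, -0.02552, 0.02, 0, 0, 0],
    [0.085, 0, 0, 0.03, 0, 0, 0],
    [0.085, 0, 0, 0.02, 0, 0, 0],
    [0.085, 0, 0, 0, 0, 0, 0],
    [0.085, 0, 0, 0, 0, 0, 0]
  ]
}}

```text
time_s: 9.72
ee_pos: [565.8, 136.1, 67.4]
eef_rot: [3.141, 0.001, -0.253]
wrist_force: [0.8, -0.8, 0.2]
opening: 85.0
```

Call:
{"op": "servo_tool", "data": {
  "series": [
    [0.085, 0, 0, 0.03, 0, 0, 0],
    [0.085, 0, 0, 0.02, 0, 0, 0],
    [0.085, 0, 0, 0.01, 0, 0, 0],
    [0.085, 0, 0, 0, 0, 0, 0],
    [0.085, 0, 0, 0, 0, 0, 0],
    [0.05, 0, 0, 0, 0, 0, 0],
    [0.05, 0, 0, 0, 0, 0, 0],
    [0.05, 0, 0, 0, 0, 0, 0],
    [0.05, 0, 0, 0, 0, 0, 0],
    [0.05, 0, 0, 0, 0, 0, 0],
    [0.05, 0, 0, 0, 0, 0, 0],
    [0.05, 0, 0, 0, 0, 0, 0]
  ],
  "force": 40
}}

```text
time_s: 10.72
ee_pos: [566.8, 136.4, 9.1]
eef_rot: [-3.14, -0.002, -0.253]
wrist_force: [-2.2, 0.3, 9.3]
opening: 57.9
```

Call:
{"op": "servo_tool", "data": {
  "series": [
    [0.05, 0, 0, -0.02, 0, 0, 0],
    [0.05, 0, 0, -0.04, 0, 0, 0],
    [0.05, 0, 0, -0.04, 0, 0, 0],
    [0.05, 0, 0, -0.04, 0, 0, 0],
    [0.05, 0, 0, -0.04, 0, 0, 0],
    [0.05, 0, 0, 0, 0, 0, 0],
    [0.05, 0, 0, 0, 0, 0, 0],
    [0.05, 0, 0, 0, 0, 0, 0]
  ]
}}

```text
time_s: 11.38
ee_pos: [565.6, 136.7, 187.7]
eef_rot: [-3.141, -0.0, -0.253]
wrist_force: [-0.1, -0.2, -1.3]
opening: 57.8
```

Run:
```python
from h import *
show(sensors.state());I=vision.camera("wrist");np.save("w5.npy",I);show(sensors.state())
cv2.imwrite("pics/w5.png",I[:,:,::-1])
```

```text
{'time_s': 11.383, 'ee_pos': [565.573, 136.708, 187.657], 'eef_rot': [-3.141, -0.0, -0.253], 'wrist_force': [-0.13, -0.196, -1.266], 'ft_torque': [0.02, 0.09, -0.026], 'opening': 57.809}
{'time_s': 11.433, 'ee_pos': [565.178, 136.602, 186.809], 'eef_rot': [3.141, 0.001, -0.253], 'wrist_force': [-0.364, 0.62, -0.956], 'ft_torque': [0.044, 0.02, 0.033], 'opening': 57.555}
```

View pics/w5.png

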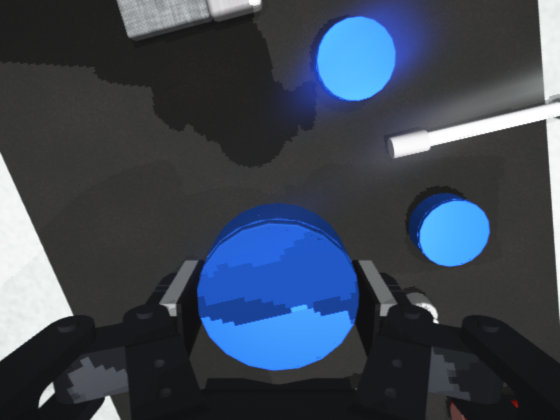

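The cap is held centred and level: its top disc is at (278,296), r ≈ 80, which matches the prediction (row 296) for a cap centre 7.4 mm above the TCP. Moving over the neck.

Call:
{"op": "servo_tool", "data": {
  "series": [
    [0.05, 0.00998, 0.02536, 0, 0, 0, 0],
    [0.05, 0.00998, 0.02536, 0, 0, 0, 0],
    [0.05, 0.00998, 0.02536, 0, 0, 0, 0],
    [0.05, 0.00998, 0.02536, 0, 0, 0, 0],
    [0.05, 0.00998, 0.02536, 0, 0, 0, 0],
    [0.05, 0.00998, 0.02536, 0, 0, 0, 0],
    [0.05, 0.00998, 0.02536, 0, 0, 0, 0],
    [0.05, 0.00998, 0.02536, 0, 0, 0, 0],
    [0.05, 0.00998, 0.02536, 0, 0, 0, 0],
    [0.05, 0.00998, 0.02536, 0, 0, 0, 0],
    [0.05, 0, 0, 0, 0, 0, 0],
    [0.05, 0, 0, 0.02, 0, 0, 0],
    [0.05, 0, 0, 0.01, 0, 0, 0],
    [0.05, 0, 0, 0, 0, 0, 0],
    [0.05, 0, 0, 0, 0, 0, 0],
    [0.05, 0, 0, 0, 0, 0, 0]
  ]
}}

```text
time_s: 12.77
ee_pos: [599.1, -133.8, 157.3]
eef_rot: [3.141, 0.0, -0.252]
wrist_force: [-0.9, -0.1, -1.3]
opening: 57.6
```

```bash
cat > r.py <<'E'
from h import *
# averaged state via a few camera ticks (no picture kept)
L=[]
for i in range(4): L.append(sensors.state()); vision.camera("top")
L.append(sensors.state())
for k in ('ee_pos','wrist_force','ft_torque'): print(k,np.mean([l[k] for l in L],0).round(3),np.std([l[k] for l in L],0).round(2))
s=L[-1];print(s['time_s'],s['opening'].round(1),s['eef_rot'].round(3),s['joint_positions'].round(2))
p=np.mean([l['ee_pos'] for l in L],0);s['ee_pos']=p;print("to neck, tool:",totool(s,(598.6,-133.9,0))[:2].round(2))
E
python3 r.py
```

```text
ee_pos [ 599.295 -133.955  157.759] [0.12 0.07 0.23]
wrist_force [-0.448 -0.206 -0.48 ] [0.46 0.4  0.44]
ft_torque [-0.008 -0.003 -0.004] [0.04 0.03 0.05]Traceback (most recent call last):
  File "r.py", line 7, in <module>
    s=L[-1];print(s['time_s'],s['opening'].round(1),s['eef_rot'].round(3),s['joint_positions'].round(2))
                              ^^^^^^^^^^^^^^^^^^
AttributeError: 'float' object has no attribute 'round'
```

Call:
{"op": "servo_tool", "data": {
  "series": [
    [0.05, -0.0007, 0.0001, 0.006, 0, 0, 0],
    [0.05, 0, 0, 0.006, 0, 0, 0],
    [0.05, 0, 0, 0.004, 0, 0, 0],
    [0.05, 0, 0, 0.002, 0, 0, 0],
    [0.05, 0, 0, 0.001, 0, 0, 0],
    [0.05, 0, 0, 0.001, 0, 0, 0],
    [0.05, 0, 0, 0.001, 0, 0, 0],
    [0.05, 0, 0, 0, 0, 0, 0]
  ]
}}

```text
time_s: 13.63
ee_pos: [598.5, -134.1, 136.3]
eef_rot: [-3.142, -0.0, -0.253]
wrist_force: [0.6, 0.2, -0.2]
opening: 57.9
```

```bash
sed -i "s/s\['opening'\].round(1)/round(s['opening'],1)/" r.py; python3 r.py
```

```text
ee_pos [ 598.498 -134.096  136.4  ] [0.02 0.02 0.07]
wrist_force [ 0.766  0.109 -0.677] [0.5  0.5  0.35]
ft_torque [ 0.087 -0.101  0.006] [0.04 0.03 0.03]
13.8333 58.2 [-3.142 -0.    -0.253] [-0.23  0.66  0.63  1.74 -0.48  0.9   0.35]
to neck, tool: [ 0.01 -0.21]
```

Call:
{"op": "servo_tool", "data": {
  "series": [
    [0.05, 0, 0, 0.001, 0, 0, 0],
    [0.05, 0, 0, 0.001, 0, 0, 0],
    [0.05, 0, 0, 0.001, 0, 0, 0],
    [0.05, 0, 0, 0.001, 0, 0, 0],
    [0.05, 0, 0, 0, 0, 0, 0]
  ]
}}

```text
time_s: 14.25
ee_pos: [598.5, -134.1, 132.3]
eef_rot: [-3.142, -0.0, -0.253]
wrist_force: [1.2, 0.5, 1.5]
opening: 58.0
```

```bash
python3 r.py
```

```text
ee_pos [ 598.538 -134.149  132.441] [0.01 0.02 0.05]
wrist_force [0.717 0.31  2.902] [0.28 0.28 0.72]
ft_torque [ 0.099 -0.183  0.018] [0.03 0.02 0.03]
14.45 57.5 [-3.142 -0.    -0.253] [-0.23  0.67  0.62  1.74 -0.48  0.89  0.35]
to neck, tool: [-0.06 -0.26]
```

Contact with about 3.5 N at z = 132.4, so touch was at ≈ 135.9, against 136.1 predicted for the flat thread top. I'll press 2 mm more and turn backward in 6° steps, watching Fz.

Call:
{"op": "servo_tool", "data": {
  "series": [
    [0.05, 0, 0, 0.001, 0, 0, 0],
    [0.05, 0, 0, 0.001, 0, 0, 0],
    [0.05, 0, 0, 0, 0, 0, -0.035],
    [0.05, 0, 0, 0, 0, 0, -0.035],
    [0.05, 0, 0, 0, 0, 0, -0.035],
    [0.05, 0, 0, 0, 0, 0, 0],
    [0.05, 0, 0, 0, 0, 0, 0]
  ]
}}

```text
time_s: 15.03
ee_pos: [598.7, -134.3, 130.5]
eef_rot: [3.142, -0.001, -0.149]
wrist_force: [1.4, -1.0, 5.6]
opening: 57.7
```

Call:
{"op": "servo_tool", "data": {
  "series": [
    [0.05, 0, 0, 0, 0, 0, -0.035],
    [0.05, 0, 0, 0, 0, 0, -0.035],
    [0.05, 0, 0, 0, 0, 0, -0.035],
    [0.05, 0, 0, 0, 0, 0, 0],
    [0.05, 0, 0, 0, 0, 0, 0]
  ]
}}

```text
time_s: 15.45
ee_pos: [598.6, -134.3, 130.5]
eef_rot: [3.141, -0.001, -0.045]
wrist_force: [2.5, -0.4, 4.4]
opening: 57.4
```

Call:
{"op": "servo_tool", "data": {
  "series": [
    [0.05, 0, 0, 0, 0, 0, -0.035],
    [0.05, 0, 0, 0, 0, 0, -0.035],
    [0.05, 0, 0, 0, 0, 0, -0.035],
    [0.05, 0, 0, 0, 0, 0, 0],
    [0.05, 0, 0, 0, 0, 0, 0]
  ]
}}

```text
time_s: 15.87
ee_pos: [598.6, -134.2, 130.4]
eef_rot: [3.141, -0.001, 0.06]
wrist_force: [2.9, -0.2, 4.9]
opening: 57.5
```

```bash
python3 r.py
```

```text
ee_pos [ 598.591 -134.157  130.389] [0.02 0.02 0.03]
wrist_force [ 3.102 -0.52   4.875] [0.31 0.35 0.54]
ft_torque [-0.074 -0.679 -0.079] [0.02 0.03 0.04]
16.0667 57.7 [ 3.141 -0.     0.061] [-0.18  0.65  0.53  1.74 -0.41  0.86  0.6 ]
to neck, tool: [-0.02 -0.29]
```

There's 3 N of lateral force toward +x, so the cap is rubbing the pilot slightly. I'll nudge +x by 0.5 mm and carry on.

Call:
{"op": "servo_tool", "data": {
  "series": [
    [0.05, 0.0005, 0, 0, 0, 0, 0],
    [0.05, 0, 0, 0, 0, 0, -0.035],
    [0.05, 0, 0, 0, 0, 0, -0.035],
    [0.05, 0, 0, 0, 0, 0, -0.035],
    [0.05, 0, 0, 0, 0, 0, 0],
    [0.05, 0, 0, 0, 0, 0, 0]
  ]
}}

```text
time_s: 16.57
ee_pos: [598.7, -134.1, 130.3]
eef_rot: [-3.141, 0.0, 0.166]
wrist_force: [2.3, -0.7, 4.7]
opening: 57.2
```

```bash
python3 r.py
```

```text
ee_pos [ 598.684 -134.069  130.242] [0.02 0.03 0.02]
wrist_force [ 2.138 -0.192  4.894] [0.52 0.46 0.47]
ft_torque [-0.098 -0.415 -0.068] [0.04 0.06 0.02]
16.7667 58.0 [3.142 0.    0.166] [-0.16  0.64  0.5   1.74 -0.39  0.86  0.68]
to neck, tool: [-0.02 -0.19]
```

Call:
{"op": "servo_tool", "data": {
  "series": [
    [0.05, 0.0005, 0.0001, 0, 0, 0, -0.035],
    [0.05, 0, 0, 0, 0, 0, -0.035],
    [0.05, 0, 0, 0, 0, 0, -0.035],
    [0.05, 0, 0, 0, 0, 0, 0],
    [0.05, 0, 0, 0, 0, 0, 0]
  ]
}}

```text
time_s: 17.18
ee_pos: [599.0, -134.1, 130.2]
eef_rot: [-3.141, 0.001, 0.271]
wrist_force: [0.2, -0.9, 4.9]
opening: 57.7
```

Call:
{"op": "servo_tool", "data": {
  "series": [
    [0.05, 0, 0, 0, 0, 0, -0.035],
    [0.05, 0, 0, 0, 0, 0, -0.035],
    [0.05, 0, 0, 0, 0, 0, -0.035],
    [0.05, 0, 0, 0, 0, 0, 0],
    [0.05, 0, 0, 0, 0, 0, 0]
  ]
}}

```text
time_s: 17.6
ee_pos: [599.1, -134.1, 130.2]
eef_rot: [-3.141, 0.0, 0.375]
wrist_force: [0.9, -0.9, 5.2]
opening: 57.7
```

Call:
{"op": "servo_tool", "data": {
  "series": [
    [0.05, 0, 0, 0, 0, 0, -0.035],
    [0.05, 0, 0, 0, 0, 0, -0.035],
    [0.05, 0, 0, 0, 0, 0, -0.035],
    [0.05, 0, 0, 0, 0, 0, 0],
    [0.05, 0, 0, 0, 0, 0, 0]
  ]
}}

```text
time_s: 18.02
ee_pos: [599.3, -134.0, 130.3]
eef_rot: [-3.141, 0.0, 0.48]
wrist_force: [0.8, -1.3, 5.5]
opening: 57.6
```

Call:
{"op": "servo_tool", "data": {
  "series": [
    [0.05, 0, 0, 0, 0, 0, -0.035],
    [0.05, 0, 0, 0, 0, 0, -0.035],
    [0.05, 0, 0, 0, 0, 0, -0.035],
    [0.05, 0, 0, 0, 0, 0, 0],
    [0.05, 0, 0, 0, 0, 0, 0]
  ]
}}

```text
time_s: 18.43
ee_pos: [599.3, -134.0, 130.3]
eef_rot: [-3.141, 0.0, 0.585]
wrist_force: [0.1, -1.1, 5.0]
opening: 58.2
```

Call:
{"op": "servo_tool", "data": {
  "series": [
    [0.05, 0, 0, 0, 0, 0, -0.035],
    [0.05, 0, 0, 0, 0, 0, -0.035],
    [0.05, 0, 0, 0, 0, 0, -0.035],
    [0.05, 0, 0, 0, 0, 0, 0],
    [0.05, 0, 0, 0, 0, 0, 0]
  ]
}}

```text
time_s: 18.85
ee_pos: [599.3, -134.0, 130.3]
eef_rot: [-3.141, -0.0, 0.69]
wrist_force: [0.4, -0.3, 4.9]
opening: 57.4
```

Call:
{"op": "servo_tool", "data": {
  "series": [
    [0.05, 0, 0, 0, 0, 0, -0.035],
    [0.05, 0, 0, 0, 0, 0, -0.035],
    [0.05, 0, 0, 0, 0, 0, -0.035],
    [0.05, 0, 0, 0, 0, 0, 0],
    [0.05, 0, 0, 0, 0, 0, 0]
  ]
}}

```text
time_s: 19.27
ee_pos: [599.4, -134.0, 130.3]
eef_rot: [3.142, -0.0, 0.795]
wrist_force: [1.7, -1.3, 3.8]
opening: 57.7
```

```bash
python3 r.py
```

```text
ee_pos [ 599.424 -134.016  130.294] [0.01 0.02 0.01]
wrist_force [ 1.421 -0.718  4.598] [0.65 0.53 0.46]
ft_torque [-0.12  -0.437  0.001] [0.01 0.03 0.03]
19.4667 57.7 [3.142 0.    0.796] [-0.05  0.61  0.32  1.74 -0.24  0.83  1.17]
to neck, tool: [-0.49 -0.68]
```

Call:
{"op": "servo_tool", "data": {
  "series": [
    [0.05, 0, 0, 0, 0, 0, -0.035],
    [0.05, 0, 0, 0, 0, 0, -0.035],
    [0.05, 0, 0, 0, 0, 0, -0.035],
    [0.05, 0, 0, 0, 0, 0, 0],
    [0.05, 0, 0, 0, 0, 0, 0]
  ]
}}

```text
time_s: 19.88
ee_pos: [598.7, -133.7, 129.7]
eef_rot: [-3.14, 0.001, 0.901]
wrist_force: [0.6, -0.3, 0.3]
opening: 57.3
```

Fz fell from 4.6 to about 0, a drop of more than 5 mm and so too large for a 2 mm rib. I'll follow down and check that the floor is 8.2 mm lower.

Call:
{"op": "servo_tool", "data": {
  "series": [
    [0.05, 0, 0, 0.001, 0, 0, 0],
    [0.05, 0, 0, 0.001, 0, 0, 0],
    [0.05, 0, 0, 0.001, 0, 0, 0],
    [0.05, 0, 0, 0.001, 0, 0, 0],
    [0.05, 0, 0, 0.001, 0, 0, 0],
    [0.05, 0, 0, 0, 0, 0, 0]
  ]
}}

```text
time_s: 20.38
ee_pos: [599.2, -134.0, 125.2]
eef_rot: [-3.141, 0.0, 0.902]
wrist_force: [-1.1, 0.2, 2.9]
opening: 57.7
```

```bash
python3 r.py
```

```text
ee_pos [ 599.201 -134.001  125.293] [0.03 0.01 0.07]
wrist_force [-1.541  0.984  2.081] [0.32 0.58 0.49]
ft_torque [0.197 0.244 0.013] [0.03 0.05 0.04]
20.5833 57.8 [-3.141  0.     0.902] [-0.03  0.61  0.28  1.74 -0.22  0.82  1.25]
to neck, tool: [-0.29 -0.51]
```

Floor contact is at ≈ 128.0, 7.9 mm below the thread-top contact, so the lugs are in the slots. Now forward, descending about 0.086 mm per degree.

Call:
{"op": "servo_tool", "data": {
  "series": [
    [0.05, -0.0001, -0.0004, 0.00017, 0, 0, 0.035],
    [0.05, 0, 0, 0.00017, 0, 0, 0.035],
    [0.05, 0, 0, 0.00017, 0, 0, 0.035],
    [0.05, 0, 0, 0.00017, 0, 0, 0.035],
    [0.05, 0, 0, 0.00017, 0, 0, 0.035],
    [0.05, 0, 0, 0.00017, 0, 0, 0.035],
    [0.05, 0, 0, 0, 0, 0, 0]
  ]
}}

```text
time_s: 21.17
ee_pos: [599.1, -134.1, 124.4]
eef_rot: [3.141, 0.0, 0.69]
wrist_force: [-1.2, -0.8, 2.1]
opening: 58.0
```

```bash
python3 r.py
```

```text
ee_pos [ 599.136 -134.045  124.439] [0.01 0.03 0.02]
wrist_force [-0.49  -0.064  2.836] [0.48 0.64 0.41]
ft_torque [0.023 0.127 0.009] [0.02 0.04 0.03]
21.3667 57.7 [ 3.141 -0.     0.693] [-0.07  0.62  0.34  1.74 -0.27  0.82  1.09]
to neck, tool: [-0.34 -0.51]
```

Call:
{"op": "servo_tool", "data": {
  "series": [
    [0.05, 0, 0, 0.00017, 0, 0, 0.035],
    [0.05, 0, 0, 0.00017, 0, 0, 0.035],
    [0.05, 0, 0, 0.00017, 0, 0, 0.035],
    [0.05, 0, 0, 0.00017, 0, 0, 0.035],
    [0.05, 0, 0, 0.00017, 0, 0, 0.035],
    [0.05, 0, 0, 0.00017, 0, 0, 0.035],
    [0.05, 0, 0, 0.00017, 0, 0, 0.035],
    [0.05, 0, 0, 0.00017, 0, 0, 0.035],
    [0.05, 0, 0, 0, 0, 0, 0]
  ]
}}

```text
time_s: 22.12
ee_pos: [599.0, -134.0, 122.9]
eef_rot: [3.141, 0.0, 0.411]
wrist_force: [0.0, -0.1, 2.2]
opening: 57.5
```

```bash
python3 r.py
```

```text
ee_pos [ 599.027 -133.98   122.951] [0.01 0.01 0.02]
wrist_force [-0.189 -0.367  2.036] [0.36 0.67 0.27]
ft_torque [-0.013  0.126  0.008] [0.02 0.03 0.05]
22.3167 57.7 [ 3.141 -0.     0.413] [-0.12  0.63  0.42  1.75 -0.34  0.83  0.88]
to neck, tool: [-0.37 -0.26]
```

Call:
{"op": "servo_tool", "data": {
  "series": [
    [0.05, 0, 0, 0.00017, 0, 0, 0.035],
    [0.05, 0, 0, 0.00017, 0, 0, 0.035],
    [0.05, 0, 0, 0.00017, 0, 0, 0.035],
    [0.05, 0, 0, 0.00017, 0, 0, 0.035],
    [0.05, 0, 0, 0.00017, 0, 0, 0.035],
    [0.05, 0, 0, 0.00017, 0, 0, 0.035],
    [0.05, 0, 0, 0.00017, 0, 0, 0.035],
    [0.05, 0, 0, 0.00017, 0, 0, 0.035],
    [0.05, 0, 0, 0.00017, 0, 0, 0.035],
    [0.05, 0, 0, 0.00017, 0, 0, 0.035],
    [0.05, 0, 0, 0, 0, 0, 0]
  ]
}}

```text
time_s: 23.23
ee_pos: [598.9, -134.0, 121.2]
eef_rot: [3.141, 0.0, 0.061]
wrist_force: [-0.7, 0.4, 2.9]
opening: 57.4
```

```bash
python3 r.py
```

```text
ee_pos [ 598.954 -133.968  121.209] [0.02 0.01 0.04]
wrist_force [-0.261 -0.436  2.44 ] [0.37 0.76 0.76]
ft_torque [-0.067  0.144 -0.028] [0.03 0.04 0.02]
23.4333 57.8 [ 3.142 -0.     0.063] [-0.17  0.66  0.52  1.75 -0.42  0.85  0.61]
to neck, tool: [-0.35 -0.09]
```

48° so far, all quiet. Another 14°, then fine steps to the stop.

Call:
{"op": "servo_tool", "data": {
  "series": [
    [0.05, 0, 0, 0.00017, 0, 0, 0.035],
    [0.05, 0, 0, 0.00017, 0, 0, 0.035],
    [0.05, 0, 0, 0.00017, 0, 0, 0.035],
    [0.05, 0, 0, 0.00017, 0, 0, 0.035],
    [0.05, 0, 0, 0.00017, 0, 0, 0.035],
    [0.05, 0, 0, 0.00017, 0, 0, 0.035],
    [0.05, 0, 0, 0.00017, 0, 0, 0.035],
    [0.05, 0, 0, 0, 0, 0, 0]
  ]
}}

```text
time_s: 24.1
ee_pos: [599.0, -133.9, 120.0]
eef_rot: [3.141, 0.0, -0.184]
wrist_force: [-0.6, -0.7, 2.1]
opening: 57.4
```

```bash
python3 r.py
```

```text
ee_pos [ 598.996 -133.93   120.023] [0.02 0.02 0.04]
wrist_force [ 0.013 -0.512  2.157] [0.37 0.1  0.62]
ft_torque [-0.076  0.145 -0.026] [0.03 0.02 0.01]
24.3 57.3 [-3.142 -0.    -0.182] [-0.21  0.68  0.59  1.75 -0.48  0.86  0.42]
to neck, tool: [-0.41  0.04]
```

Call:
{"op": "servo_tool", "data": {
  "series": [
    [0.05, 0, 0, 0.00017, 0, 0, 0.035],
    [0.05, 0, 0, 0.00017, 0, 0, 0.035],
    [0.05, 0, 0, 0.00017, 0, 0, 0.035],
    [0.05, 0, 0, 0, 0, 0, 0]
  ]
}}

```text
time_s: 24.63
ee_pos: [599.0, -133.9, 119.5]
eef_rot: [3.142, -0.0, -0.289]
wrist_force: [-0.0, -1.5, 3.1]
opening: 57.4
```

```bash
python3 r.py
```

```text
ee_pos [ 599.006 -133.914  119.524] [0.01 0.01 0.03]
wrist_force [-0.247 -0.741  2.265] [0.37 0.47 0.5 ]
ft_torque [-0.066  0.118 -0.013] [0.02 0.02 0.02]
24.8333 57.8 [-3.142 -0.    -0.287] [-0.23  0.68  0.62  1.75 -0.51  0.87  0.34]
to neck, tool: [-0.41  0.1 ]
```

Call:
{"op": "servo_tool", "data": {
  "series": [
    [0.05, 0, 0, 0.00017, 0, 0, 0.035],
    [0.05, 0, 0, 0.00017, 0, 0, 0.035],
    [0.05, 0, 0, 0, 0, 0, 0]
  ]
}}

```text
time_s: 25.08
ee_pos: [599.4, -133.3, 119.2]
eef_rot: [-3.141, -0.0, -0.358]
wrist_force: [0.8, 1.3, 2.3]
opening: 57.6
```

```bash
python3 r.py
```

```text
ee_pos [ 599.319 -133.381  119.202] [0.02 0.04 0.02]
wrist_force [1.282 1.564 2.139] [0.56 0.56 0.32]
ft_torque [ 0.399 -0.282  0.066] [0.09 0.07 0.03]
25.2833 57.9 [-3.141 -0.    -0.356] [-0.24  0.69  0.64  1.76 -0.52  0.87  0.28]
to neck, tool: [-0.52  0.81]
```

Lateral shift and torque sign changed, so the stop has probably just been touched. Small steps to confirm.

Call:
{"op": "servo_tool", "data": {
  "series": [
    [0.05, 0, 0, 0, 0, 0, 0.03],
    [0.05, 0, 0, 0, 0, 0, 0.02],
    [0.05, 0, 0, 0, 0, 0, 0]
  ]
}}

```text
time_s: 25.53
ee_pos: [599.3, -133.5, 119.2]
eef_rot: [-3.141, -0.0, -0.409]
wrist_force: [2.3, 3.2, 3.0]
opening: 57.9
```

```bash
python3 r.py
```

```text
ee_pos [ 599.233 -133.537  119.182] [0.02 0.02 0.01]
wrist_force [2.468 3.182 2.491] [0.65 0.43 0.38]
ft_torque [ 0.721 -0.534  0.176] [0.04 0.03 0.01]
25.7333 57.6 [-3.141 -0.    -0.407] [-0.25  0.69  0.66  1.76 -0.53  0.88  0.24]
to neck, tool: [-0.46  0.62]
```

Call:
{"op": "servo_tool", "data": {
  "series": [
    [0.05, 0.0001, -0.0005, 0, 0, 0, 0.01],
    [0.05, 0, 0, 0, 0, 0, 0.015],
    [0.05, 0, 0, 0, 0, 0, 0],
    [0.05, 0, 0, 0, 0, 0, 0]
  ]
}}

```text
time_s: 26.07
ee_pos: [599.3, -133.5, 119.2]
eef_rot: [3.142, -0.0, -0.433]
wrist_force: [2.3, 3.3, 1.7]
opening: 57.7
```

```bash
python3 r.py
```

```text
ee_pos [ 599.287 -133.46   119.187] [0.01 0.01 0.01]
wrist_force [1.851 3.225 2.012] [0.78 0.46 0.3 ]
ft_torque [ 0.686 -0.481  0.262] [0.02 0.03 0.02]
26.2667 57.5 [-3.142 -0.    -0.433] [-0.25  0.7   0.67  1.76 -0.54  0.88  0.22]
to neck, tool: [-0.44  0.69]
```

The torque slope is now 0.086 N m per 0.025 rad, or 3.4 N m/rad, which is the jar's own grip spring. So the cap is hard on its stop at 0.26 N m, after about 73° of forward turn net of jar twist. I'll unwind the jar, ease the press and let go.

Call:
{"op": "servo_tool", "data": {
  "series": [
    [0.05, 0, 0, 0, 0, 0, -0.03],
    [0.05, 0, 0, -0.001, 0, 0, -0.03],
    [0.05, 0, 0, 0, 0, 0, 0],
    [0.085, 0, 0, 0, 0, 0, 0],
    [0.085, 0, 0, 0, 0, 0, 0],
    [0.085, 0, 0, 0, 0, 0, 0],
    [0.085, 0, 0, 0, 0, 0, 0],
    [0.085, 0, 0, 0, 0, 0, 0],
    [0.085, 0, 0, 0, 0, 0, 0]
  ],
  "force": 20
}}

```text
time_s: 27.02
ee_pos: [599.1, -133.7, 120.1]
eef_rot: [3.141, 0.0, -0.373]
wrist_force: [-0.4, -0.9, -0.0]
opening: 84.5
```

Call:
{"op": "servo_tool", "data": {
  "series": [
    [0.085, 0, 0, -0.005, 0, 0, 0],
    [0.085, 0, 0, -0.015, 0, 0, 0],
    [0.085, 0, 0, -0.03, 0, 0, 0],
    [0.085, 0, 0, -0.04, 0, 0, 0],
    [0.085, 0, 0, -0.03, 0, 0, 0],
    [0.085, 0, 0, 0, 0, 0, 0],
    [0.085, 0, 0, 0, 0, 0, 0],
    [0.085, 0, 0, 0, 0, 0, 0]
  ]
}}

```text
time_s: 27.68
ee_pos: [599.0, -133.1, 240.0]
eef_rot: [-3.141, 0.0, -0.373]
wrist_force: [0.6, 0.1, 0.9]
opening: 84.9
```

```bash
python3 r.py
python3 - <<'E'
from h import *
m=wmodel(sensors.state()['ee_pos'],sensors.state()['eef_rot'][2])
W=vision.camera("wrist");S=vision.camera("scene");ms=vision.camera_model("scene");T=vision.camera("top");mt=vision.camera_model("top")
g=(W[...,1]>200)&(W[...,0]<190);g[:120]=0;g[320:]=0
if g.sum()>500:
  e=cv2.fitEllipse(hull(g));print("wrist cap top",e,onplane(m,e[0],142.8))
x,y=[int(v) for v in proj(ms,(598.6,-134,130))]; u,v=[int(q) for q in proj(mt,(598.6,-134,130))]
print("scene px of jar",x,y)
a=cv2.resize(S[y-60:y+60,x-60:x+60],(400,400),interpolation=cv2.INTER_CUBIC);b=cv2.resize(W,(533,400))[:,66:466]
cv2.imwrite("pics/end.png",np.hstack([a,b])[:,:,::-1])
cv2.imwrite("pics/endtop.png",np.vstack([S,T])[:,:,::-1])
E
```

```text
ee_pos [ 598.787 -133.092  239.338] [0.12 0.08 0.38]
wrist_force [ 0.149 -0.198 -0.266] [0.6  0.55 0.69]
ft_torque [-0.016  0.003  0.013] [0.01 0.03 0.02]
27.8833 85.0 [ 3.141e+00  2.000e-03 -3.730e-01] [-0.3   0.58  0.74  1.61 -0.42  1.12  0.18]
to neck, tool: [0.58 0.71]
scene px of jar 217 228
```

View pics/end.png

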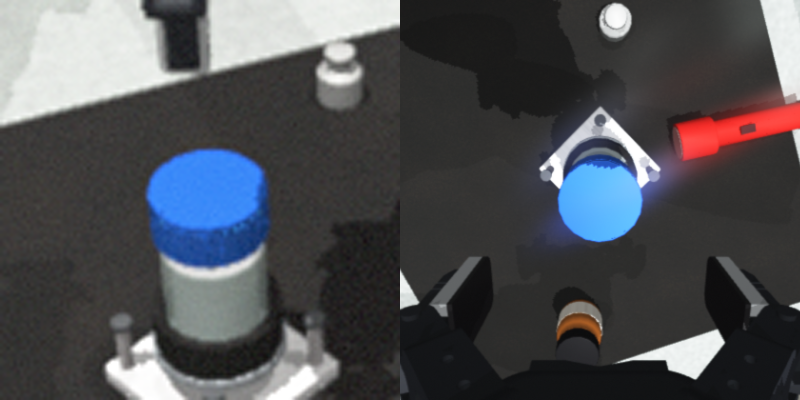

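The cap sits level on the jar at scene crop (208,205), with nothing disturbed around it. Final rest height by touch is 121.8, against 128.0 in the slot: 6.2 mm down, where 6 was expected. Handing in.

Run:
```python
from h import *
S=vision.camera("scene");T=vision.camera("top");ms=vision.camera_model("scene");mt=vision.camera_model("top")
a=[b for b in blobs(blue(S)) if abs(b[0][0]-217)<25 and abs(b[0][1]-228)<25];b=[b for b in blobs(blue(T)) if abs(b[0][0]-349)<20 and abs(b[0][1]-187)<20]
print(tri(ms,a[0][0],mt,b[0][0]))
print(robot.close_job(),sensors.state()['time_s'])
```

```text
Traceback (most recent call last):
IndexError: list index out of range
```

```bash
python3 -c "
from plant import robot,sensors
print(robot.close_job(),sensors.state()['time_s'])"
```

```text
the job is handed in; nothing more can be done
the job is handed in; nothing more can be done
```

The jar is closed: I set the nearest blue cap on the neck, turned it back until it dropped into the thread start, screwed it home and let go. The job was handed in at about 28 s, and no verdict is reported.

- **Backing off:** turning backward at about 5 N, it dropped at about 66°. The floor was 7.9 mm below the thread top, against 8.2 given, so this was not the 2 mm false drop off a rib.
- **Screwing on:** it turned about 73° forward and came down 6.2 mm, against 6 given. It ended on a hard stop at 0.26 N m.
- **Gentleness:** I estimate the cradle was pressed no more than about 6 mm and the jar twisted about 0.075 rad. I unwound the jar before letting go.

In the last pictures the cap sits level on the jar, the nearby weight, flashlight and amber jar look undisturbed, and the fingers are open and clear of everything.

**Checks that failed or disagreed:**
- The last two-view check of the cap's height failed because the colour search did not find the cap in one of the pictures. The home height therefore rests on touch and on the view.
- The neck's height came out at 134 mm from the fixed cameras and 145 mm from the wrist camera, against about 137. Touching the thread agreed with 137.
- The cap rubbed the pilot with up to about 4 N sideways while turning. I eased this with small shifts, but about 3.7 N remained at the stop.
- I viewed 9 pictures.

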